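Sort the stripped engine parts into their trays

ROBOT

A 6-joint arm with a two-finger parallel gripper is mounted at the origin on the work surface. World frame = base frame: x ahead of the robot, y to its left, z up, the work surface at z = 0. Lengths are in m, angles in degrees, forces in N, time in s.
With the tool pointing down it reaches from about 0.25 to 0.725 m from the base axis. Payload 9.7 kg.
Tool frame: the origin (TCP) lies midway between the tips of the shut fingers; the grasp point (between the pads) lies 19 mm behind it (bot.pinch_z is the distance from the TCP to the grasp point, in m); z points along the fingers, y is the line along which they close (so a half turn about z gives the same grasp; the last joint's range is limited). The gripper opens to 85 mm and grips with 20 to 120 N. Pads are 22 mm wide; open, the fingers measure 114 mm over their backs; the gripper's body (76 mm by 85 mm) begins 54 mm behind the grasp point. The pads swing forward as they close: fully open they stand 13 mm farther back than shut.
Start: joints at [73.568, 4.979, 10.078, 95.1, 0, 90], TCP at [0.156, 0.528, 0.231] pointing down, gripper open.
Joint ranges: [-179.16, 179.16], [-48.56, 103.87], [-65.8, 70.77], [-126.05, 130.52], [-82.76, 87.17], [-180, 180]. Speed limits (degrees/s): [127.2, 127.2, 147.25, 180, 180, 180].

INTERFACE

Orientations are given as [roll, pitch, yaw] about the fixed x, y, z axes, in that order (R = Rz(yaw) Ry(pitch) Rx(roll)).
In Python, from workcell import sensors, camera, ticket, bot gives the robot as it stands.
- The arm moves only by the shell command python3 -m handwheel 'ROWS' [FORCE]. ROWS is a JSON object of lists of equal length, an entry for each row: "gripper": the opening, from -1 (shut) to 1 (fully open); "slide": the shift along the tool's x, y, z in mm, a list of three; "yaw": the turn about the tool's z in rad. A call has 1 to 8 rows; each row shifts and turns the commanded pose from where the row before left it, along the tool's axes as they then stand; what a row does not reach is not made up. A row lasts 1/12 s, in which the tool goes at most 41.7 mm and 7.16 degrees, less where a joint would pass 70% of its speed; a pose out of reach is approached as far as the arm can. A call is refused whole if a number of a shift passes 41.7 or a number of a turn 0.125, either way. A call with a gripper value outside its range is refused whole. The fingers move at their own pace and stop on an object; FORCE is the grip in N (left out, the last holds). Time passes only in rows, so rows that do not move let the fingers close. It gives the time, the measured TCP pose, the force, the opening and the grip force at its end, in the units of the state.
- sensors.get_obs(): the state, without advancing time (a new reading comes with each control period).
- camera(name): name is "scene" or "side" or "wrist"; returns a dict with "img" (480x640x3 uint8, red, green, blue), "fx", "fy", "cx", "cy" (pixels), "R" (3x3) and "t" (3): a world point X has camera coordinates R X + t. Camera axes: x right, y down, z forward; pixel columns grow to the right and rows downward; lengths in m; the calibration is good to about 2 mm. A picture is of the moment at which its call begins. There is no depth.
- ticket.job_done(): hands the job in; it is judged then, once.
The state is a dict: "time": time; "q": joint angles; "qd": joint speeds; "joint_efforts": joint torques, N m; "ee_pos": TCP position; "tcp_rot": TCP orientation; "wrist_force": force on the tool from outside, world axes, zero at the start; "torque": the same for the moment, N m; "opening": finger opening in m; "grasp_force": force on a finger pad.
Only numpy, scipy, OpenCV 4.12 (cv2) and the standard library are available. Lean on these libraries where they do the work, as an engineer would, in place of code of your own. Each camera call takes 0.05 s, during which the arm holds its last target. There are 200 camera calls.

TASK

Sort the engine parts scattered on the bench: lay the two long head bolts flat on the bottom of the oblong tray, not on top of each other, stand both valve springs upright in the round tin, and lay the choke lever flat in the square tray. Do not shift the muffler or the valve spring compressor.

Things in the scene. Friction and masses are not known exactly. Their poses are not given: they have to be found in the camera images.
- bolt_a: Long zinc head bolt lying on the bench, 80 mm overall, 70 g: hexagon head 17 mm across flats and 8 mm thick, round shank 10 mm in diameter, 72 mm long. Origin on its axis midway along its length, 7 mm above what it lies on; x runs along the bolt from shank end to head (lying, the bolt itself rises 3 degrees to the head). Both bolts are alike. Grip across the shank at the origin.
- bolt_b: Long zinc head bolt lying on the bench, 80 mm overall, 70 g: hexagon head 17 mm across flats and 8 mm thick, round shank 10 mm in diameter, 72 mm long. Origin on its axis midway along its length, 7 mm above what it lies on; x runs along the bolt from shank end to head (lying, the bolt itself rises 3 degrees to the head). Both bolts are alike. Grip across the shank at the origin.
- spring_a: Valve spring of dark steel wire, standing on end on the bench: a coil 26 mm in diameter and 42 mm tall, stiff (handle it as a solid cylinder), 60 g. Origin at the centre of its underside, z up along its axis. The two springs are alike.
- spring_b: Valve spring of dark steel wire, standing on end on the bench: a coil 26 mm in diameter and 42 mm tall, stiff (handle it as a solid cylinder), 60 g. Origin at the centre of its underside, z up along its axis. The two springs are alike.
- choke_lever: Green plastic choke lever lying flat on the bench, 76 mm long, 10 mm thick, 30 g: a straight bar 12 mm wide with a round boss 22 mm in diameter at one end and a cross-piece 24 mm wide at the other. Origin at the middle of the bar, on the underside; x runs along the bar from boss to cross-piece, z up. Grip it across the bar at the origin.
- oblong_tray: Oblong open tray of galvanized sheet, screwed to the bench: outside 110 mm (its x) by 160 mm (its y) by 18 mm high, walls 4 mm, floor 4 mm thick (inside 102 by 152 mm, 14 mm deep). Origin at the centre of its underside, on the bench. Belongs to the two bolts, which fit along it or across it.
- square_tray: Square open tray of galvanized sheet, screwed to the bench: outside 110 by 110 mm, 18 mm high, walls 4 mm, floor 4 mm thick (inside 102 by 102 mm). Origin at the centre of its underside, x and y along its sides. Belongs to the choke lever.
- round_tin: Shallow round tin of galvanized sheet, screwed to the bench: outside diameter 112 mm, 20 mm high, wall 3 mm, floor 4 mm thick (inside diameter 106 mm, 16 mm deep). Origin at the centre of its underside. Belongs to the two springs.
- muffler: Rusted steel muffler, a rounded box 101 by 66 by 47 mm with a short 25 mm outlet pipe, loose on the far part of the bench, 600 g. Origin at the centre of the underside of the box. Leave it alone.
- spring_compressor: Blackened valve spring compressor, a flat C-shaped clamp with a screw and a tommy bar, about 110 by 120 mm and at most 26 mm tall, loose on the far part of the bench, 600 g. Origin in the middle of the C, on the bench. Leave it alone.
Mind the look-alikes: they are no part of the job. What is meant by the choke_lever is not orange, and is the larger of those in its own colour.

How it is judged:
By the outcome, as a careful person would: the job done as asked, in the order asked, and still so for the second after the job is handed in, with the robot touching nothing.
It also fails if it takes over 125 s, if anything falls off the work surface, if the arm or the gripper's body presses on something with over 40 N, if the wrist force passes 120 N, or if a joint passes its speed limit or range.

## Working session

There is one attempt and no reset: what is moved stays moved. The work goes in short steps, Python scripts to look and compute and a shell command to move; the robot and the scene stay as the last step left them, time stands still between calls to the robot, and variables do not carry over. Pictures are saved under pics/ and viewed, at most 14 in all, crops included, and the job is handed in when it is done.

```bash
mkdir -p pics; ls
python3 - <<'E'
from workcell import sensors,camera,ticket,bot
import cv2
for n in ["scene","side","wrist"]:
    c=camera(n); cv2.imwrite(f"pics/{n}0.png",c["img"][:,:,::-1]); print(n,c["fx"],c["cx"],c["cy"],c["R"],c["t"])
o=sensors.get_obs(); print(o["time"],o["ee_pos"],o["tcp_rot"],o["opening"],bot.pinch_z)
E
```

```text
pics
scene 530.3120176906613 313.55862044877284 238.53766604658466 [[-0.37347514  0.92756448 -0.01185126]
 [ 0.77099896  0.30328074 -0.55998339]
 [-0.51582645 -0.21827718 -0.82841907]] [ 0.18633893 -0.4087924   1.43747731]
side 484.6764294750045 312.56313960228977 242.88947644326606 [[ 0.89349261 -0.44884408 -0.01448945]
 [-0.36316895 -0.70321167 -0.61122962]
 [ 0.26415765  0.55139127 -0.79132067]] [-0.48166671  0.21269191  0.74824961]
wrist 412.6721244559795 316.03026299720193 241.4200159879671 [[ 2.82750510e-01  9.59193355e-01 -5.06769462e-04]
 [ 9.06780310e-01 -2.67127891e-01  3.26178111e-01]
 [ 3.12732504e-01 -9.26865558e-02 -9.45308195e-01]] [-0.55009232 -0.04175909  0.38047038]
0.15 [0.15555534 0.5273699  0.23075233] [-1.79942769e+02  1.02932438e-03  1.63565312e+02] 0.08532307901098149 0.0187
```

View pics/scene0.png

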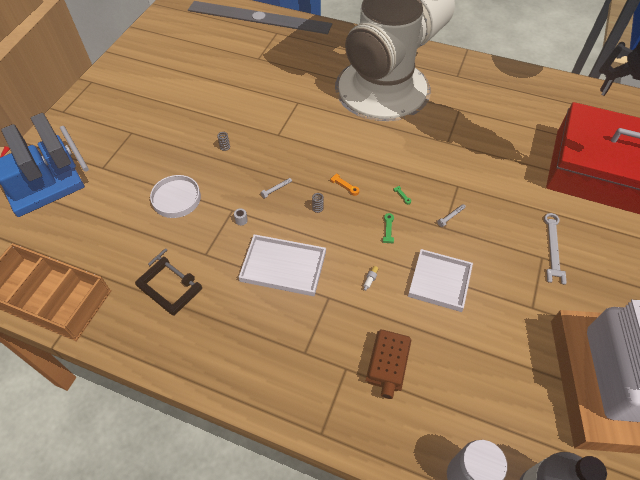

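View pics/side0.png

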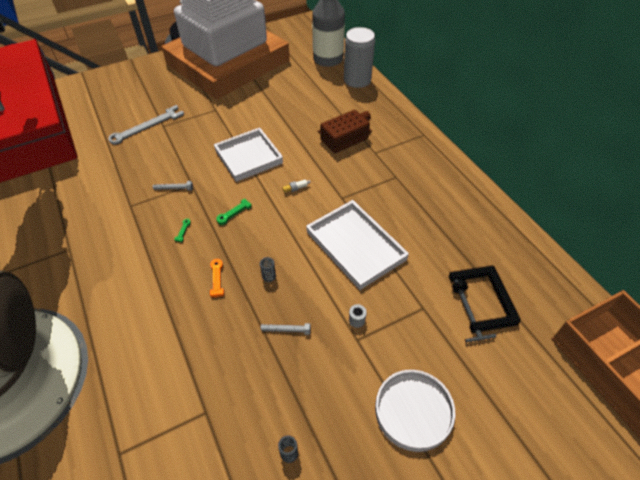

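The scene view shows the bolts at (277,188) and (452,215), springs at (223,141) and (318,203), and the large green lever at (389,229). The oblong tray is at (283,264), the square tray at (441,279) and the tin at (175,196). The side view shows the same parts. I'll zoom in to get accurate pixel positions.

Run:
```python
import cv2
a=cv2.imread("pics/scene0.png")[125:315,145:485]; cv2.imwrite("pics/sc.png",cv2.resize(a,(782,437),interpolation=cv2.INTER_CUBIC)) #2.3
b=cv2.imread("pics/side0.png")[115:295,145:415]; cv2.imwrite("pics/si1.png",cv2.resize(b,(783,522),interpolation=cv2.INTER_CUBIC)) #2.9
b=cv2.imread("pics/side0.png")[295:475,245:475]; cv2.imwrite("pics/si2.png",cv2.resize(b,None,fx=2.9,fy=2.9,interpolation=cv2.INTER_CUBIC))
```

```text
(no output)
```

View pics/sc.png

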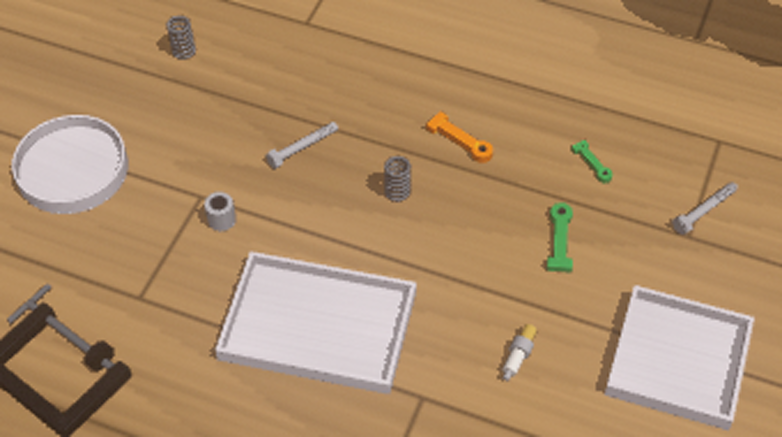

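View pics/si1.png

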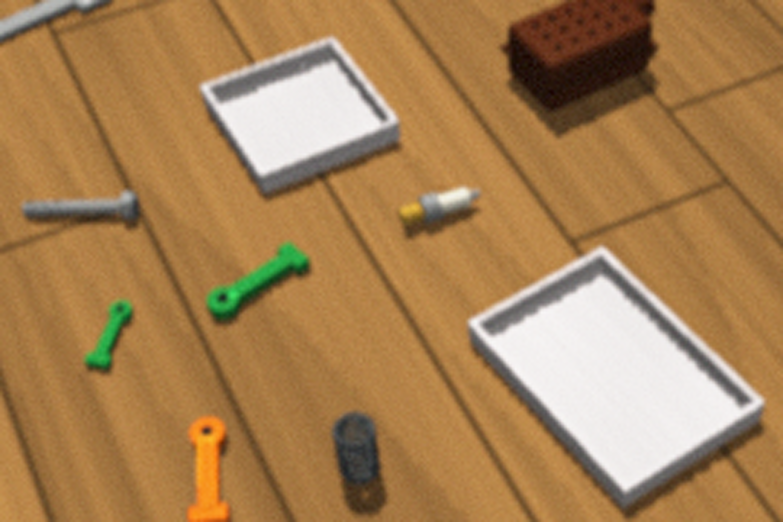

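View pics/si2.png

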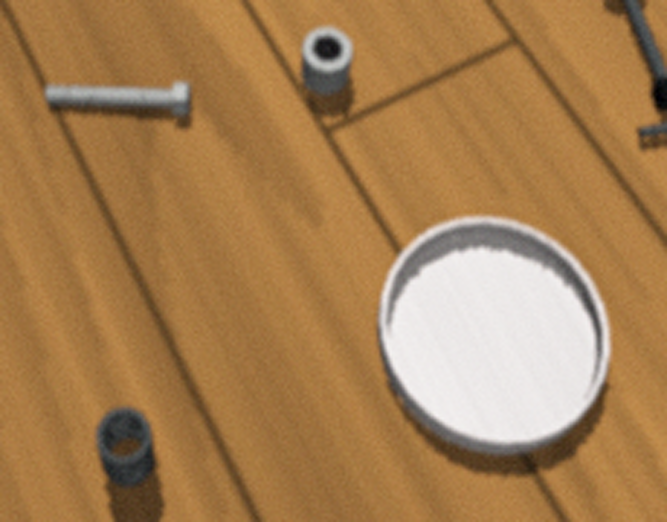

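The zooms show the parts clearly. The bolt heads are at scene-crop (273,158) and (684,225), the spring tops at (178,21) and (398,162), and the lever boss and cross-piece at (561,212) and (559,266). I'll triangulate these now.

```bash
cat > h.py <<'E'
import numpy as np, cv2
CAL={}
def cal(c): return np.array([[c["fx"],0,c["cx"]],[0,c["fy"],c["cy"]],[0,0,1]])@np.c_[c["R"],c["t"]]
def tri(Ps,uvs):
    A=[]
    for P,(u,v) in zip(Ps,uvs): A+= [u*P[2]-P[0], v*P[2]-P[1]]
    X=np.linalg.svd(np.array(A))[2][-1]; X=X[:3]/X[3]
    e=[np.hypot(*( (P@np.r_[X,1])[:2]/(P@np.r_[X,1])[2]-np.array(uv))) for P,uv in zip(Ps,uvs)]
    return X,max(e)
def onz(P,uv,z):
    H=P[:,[0,1,3]].copy(); H[:,2]+=P[:,2]*z
    p=np.linalg.solve(H,[*uv,1]); return p[:2]/p[2]
E
python3 - <<'E'
from h import *
from workcell import camera
S=cal(camera("scene"));D=cal(camera("side"))
sc=lambda u,v:(145-.28+u/2.3,125-.28+v/2.3)
s1=lambda u,v:(145-.33+u/2.9,115-.33+v/2.9)
s2=lambda u,v:(245-.33+u/2.9,295-.33+v/2.9)
np.set_printoptions(precision=4,suppress=True)
pts={
"boltA head":(sc(272,158),s2(182,99)),"boltA tip":(sc(335,127),s2(49,95)),
"boltB head":(sc(682,225),s1(130,207)),"boltB tip":(sc(734,187),s1(27,209)),
"sprA top":(sc(178,21),s2(124,424)),"sprA bot":(sc(184,53),s2(131,474)),
"sprB top":(sc(398,162),s1(355,424)),"sprB bot":(sc(398,195),s1(361,471)),
"lev boss":(sc(561,213),s1(222,300)),"lev cross":(sc(559,265),s1(295,258)),
"ob1 TL":(sc(250,256),s1(764,402)),"ob TR":(sc(413,284),s1(602,251)),"ob BR":(sc(390,384),s1(472,325)) ,"ob BL":(sc(217,352),s1(628,500)),
"sq TL":(sc(636,290),s1(397,125)),"sq TR":(sc(751,319),s1(335,41)),"sq BR":(sc(727,420),s1(204,89)),"sq BL":(sc(607,388),s1(266,185)),
"tin c rim":(sc(70,160),s2(495,333)),
"nut top":(sc(219,203),s2(327,48)),"plug":(sc(519,352),s1(440,205))}
for k,(a,b) in pts.items():
    X,e=tri([S,D],[a,b]); print(k,X,round(e,2), "r",round(np.hypot(X[0],X[1]),3))
E
```

```text
boltA head [ 0.459  -0.1416  0.0111] 0.06 r 0.48
boltA tip [ 0.3943 -0.1015  0.0046] 0.32 r 0.407
boltB head [0.3885 0.2598 0.0082] 0.3 r 0.467
boltB tip [0.323  0.2956 0.0051] 0.62 r 0.438
sprA top [ 0.3545 -0.2952  0.0489] 0.04 r 0.461
sprA bot [ 0.3501 -0.3012 -0.0062] 1.25 r 0.462
sprB top [ 0.4461 -0.0118  0.0476] 0.88 r 0.446
sprB bot [ 0.4463 -0.0113 -0.0035] 0.3 r 0.446
lev boss [0.4167 0.1477 0.0084] 0.07 r 0.442
lev cross [0.4742 0.1636 0.0056] 0.28 r 0.502
ob1 TL [ 0.6328 -0.1024  0.08  ] 18.54 r 0.641
ob TR [0.6104 0.0431 0.0797] 17.26 r 0.612
ob BR [ 0.5985  0.0683 -0.0507] 17.39 r 0.602
ob BL [ 0.6267 -0.1007 -0.0583] 18.62 r 0.635
sq TL [0.5481 0.2222 0.0719] 18.38 r 0.591
sq TR [0.5446 0.321  0.0753] 17.56 r 0.632
sq BR [ 0.5143  0.3717 -0.0422] 17.66 r 0.635
sq BL [ 0.5209  0.2595 -0.0511] 17.6 r 0.582
tin c rim [ 0.5383 -0.3285  0.0143] 1.09 r 0.631
nut top [ 0.5405 -0.1582  0.0289] 0.26 r 0.563
plug [0.5813 0.1588 0.011 ] 0.54 r 0.603
```

Run:
```python
from h import *
from workcell import camera
S=cal(camera("scene"));D=cal(camera("side"))
sc=lambda u,v:(145-.28+u/2.3,125-.28+v/2.3)
s1=lambda u,v:(145-.33+u/2.9,115-.33+v/2.9)
np.set_printoptions(precision=4,suppress=True)
O=[((250,256),(628,500)),((413,284),(472,325)),((390,384),(602,251)),((217,352),(764,402))]
Q=[((636,290),(266,185)),((751,319),(204,89)),((727,420),(335,41)),((607,388),(397,125))]
for n,L in(("oblong",O),("square",Q)):
    X=[tri([S,D],[sc(*a),s1(*b)]) for a,b in L]
    P=np.array([x for x,_ in X]); print(n,P,[round(e,2) for _,e in X]); print("centre",P.mean(0),"sides",[np.linalg.norm(P[i]-P[i-1]).round(4) for i in range(4)])
    d=P[1]-P[0]+P[2]-P[3]; print("yaw of y-side",np.degrees(np.arctan2(d[1],d[0])))
    print("x side",np.degrees(np.arctan2(*(P[3]-P[0]+P[2]-P[1])[[1,0]])))
for n,h,t in(("A",(.459,-.1416),(.3943,-.1015)),("B",(.3885,.2598),(.323,.2956)),("lev",(.4742,.1636),(.4167,.1477))):
    h,t=np.array(h),np.array(t);d=h-t; print(n,np.degrees(np.arctan2(d[1],d[0])),np.linalg.norm(d),t+d/np.linalg.norm(d)*.040)
```

```text
oblong [[ 0.5754 -0.1114  0.011 ]
 [ 0.5514  0.0458  0.0171]
 [ 0.6569  0.0644  0.017 ]
 [ 0.6835 -0.0914  0.017 ]] [np.float64(0.67), np.float64(0.11), np.float64(0.63), np.float64(0.45)]
centre [ 0.6168 -0.0231  0.0155] sides [np.float64(0.1101), np.float64(0.1591), np.float64(0.1071), np.float64(0.158)]
yaw of y-side 99.16238793630471
x side 10.246821320479114
square [[0.4796 0.2374 0.0094]
 [0.4748 0.3438 0.0167]
 [0.583  0.347  0.0181]
 [0.5881 0.243  0.0138]] [np.float64(1.58), np.float64(0.35), np.float64(0.09), np.float64(0.1)]
centre [0.5314 0.2928 0.0145] sides [np.float64(0.1087), np.float64(0.1067), np.float64(0.1083), np.float64(0.1043)]
yaw of y-side 92.72390329406775
x side 2.3306908796822396
A -31.789956560402914 0.07611898580511964 [ 0.4283 -0.1226]
B -28.659467056569653 0.07464509360969414 [0.3581 0.2764]
lev 15.457278803316724 0.059657857822754574 [0.4553 0.1584]
```

```bash
cat > goal.py <<'E'
# goal.py x y z yaw -> turn (rad about tool z) and slide (mm, tool axes after the turn)
import sys,numpy as np
from workcell import sensors
from scipy.spatial.transform import Rotation as R
o=sensors.get_obs(); g=np.array([float(a) for a in sys.argv[1:5]])
yaw=o["tcp_rot"][2]; d=(g[3]-yaw+90)%180-90
q6=o["q"][5]; A=R.from_euler("xyz",[180,0,yaw+d],degrees=True).as_matrix()
print("t",round(o["time"],2),"ee",np.round(o["ee_pos"],4),"rot",np.round(o["tcp_rot"],2),"q6",round(q6,1),"q1",round(o["q"][0],1))
print("turn",round(-np.radians(d),3),"slide",np.round(A.T@(g[:3]-o["ee_pos"])*1000,1),"grip",round(o["opening"],4),round(float(np.max(o["grasp_force"])),1))
E
python3 goal.py .3581 .2764 .12 151.3
```

```text
t 0.35 ee [0.1556 0.5275 0.2311] rot [-179.98    0.    163.57] q6 90.0 q1 73.6
turn 0.214 slide [-298.2 -123.   111.1] grip 0.0855 0.0
```

```bash
python3 -m handwheel '{"gripper":[1,1,1,1,1,1,1,1],"slide":[[0,0,0],[0,0,0],[-30,-12,11],[-30,-12,11],[-30,-12,11],[-30,-12,11],[-30,-12,11],[-30,-12,11]],"yaw":[0.107,0.107,0,0,0,0,0,0]}' 40
python3 -m handwheel '{"gripper":[1,1,1,1,1,1,1],"slide":[[-30,-13,11],[-30,-13,11],[-30,-13,11],[-28,-12,11],[0,0,0],[0,0,0],[0,0,0]],"yaw":[0,0,0,0,0,0,0]}'
python3 goal.py .3581 .2764 .003 151.3
python3 - <<'E'
from h import *
from workcell import camera
c=camera("wrist"); cv2.imwrite("pics/w1.png",c["img"][:,:,::-1]); P=cal(c); np.save("pw1.npy",P)
for X in [(.3885,.2598,.0085),(.323,.2956,.005),(.3581,.2764,.007)]:
    p=P@np.r_[X,1]; print(p[:2]/p[2])
E
```

```text
time: 1.02
ee_pos: [0.2795, 0.3766, 0.1648]
tcp_rot: [180.0, 0.0, 151.3]
wrist_force: [0.7, -0.9, -0.7]
opening: 0.0851
grasp_force: 0.0
time: 1.6
ee_pos: [0.3579, 0.2767, 0.1216]
tcp_rot: [180.0, -0.0, 151.3]
wrist_force: [-0.1, -0.0, 0.2]
opening: 0.085
grasp_force: 0.0
t 1.6 ee [0.3579 0.2767 0.1216] rot [ 1.7998e+02 -1.0000e-02  1.5127e+02] q6 66.4 q1 37.7
turn -0.001 slide [ -0.3  -0.2 118.6] grip 0.085 0.0
[315.1940236  285.39424998]
[314.98270219 174.9138345 ]
[315.07900515 236.32167328]
```

View pics/w1.png

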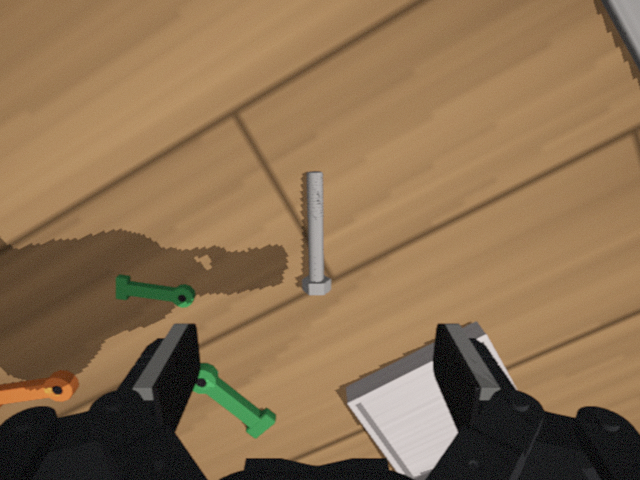

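The wrist view puts the bolt head at (318,286) and the tip at (315,172). Both agree with the predictions, so I'll descend and grip.

```bash
python3 -m handwheel '{"gripper":[1,1,1,1,1,1,1],"slide":[[0,0,25],[0,0,25],[0,0,25],[0,0,20],[0,0,14],[0,0,9],[0,0,0]],"yaw":[0,0,0,0,0,0,0]}'
python3 -m handwheel '{"gripper":[-1,-1,-1,-1,-1,-1,-1,-1],"slide":[[0,0,0],[0,0,0],[0,0,0],[0,0,0],[0,0,0],[0,0,0],[0,0,0],[0,0,0]],"yaw":[0,0,0,0,0,0,0,0]}'
python3 goal.py .3581 .2764 .003 151.3
```

```text
time: 2.23
ee_pos: [0.3567, 0.2768, 0.0019]
tcp_rot: [-179.9, -0.1, 151.4]
wrist_force: [-0.6, 0.1, -0.1]
opening: 0.0853
grasp_force: 0.0
time: 2.9
ee_pos: [0.3581, 0.2766, 0.0037]
tcp_rot: [180.0, 0.0, 151.3]
wrist_force: [-1.0, 0.0, 3.2]
opening: 0.0082
grasp_force: 39.4
t 2.9 ee [0.3581 0.2766 0.0037] rot [1.7997e+02 1.0000e-02 1.5130e+02] q6 66.4 q1 37.7
turn -0.0 slide [-0.1 -0.2  0.7] grip 0.0082 39.4
```

```bash
python3 -m handwheel '{"gripper":[-1,-1,-1,-1,-1,-1,-1],"slide":[[0,0,-10],[0,0,-20],[0,0,-20],[0,0,-20],[0,0,-20],[0,0,-10],[0,0,0]],"yaw":[0,0,0,0,0,0,0]}'
python3 goal.py .6104 .0144 .10 9.7
```

```text
time: 3.48
ee_pos: [0.3589, 0.2773, 0.1058]
tcp_rot: [179.8, 0.1, 151.3]
wrist_force: [0.8, 0.8, 0.2]
opening: 0.0079
grasp_force: 39.1
t 3.48 ee [0.3589 0.2773 0.1058] rot [1.7981e+02 8.0000e-02 1.5130e+02] q6 66.4 q1 37.7
turn -0.67 slide [-203.6 -301.5    5.8] grip 0.0079 39.1
```

```bash
python3 -m handwheel '{"gripper":[-1,-1,-1,-1,-1,-1,-1,-1],"slide":[[0,0,0],[0,0,0],[0,0,0],[0,0,0],[0,0,0],[0,0,0],[-10,-15,0],[-16,-24,0]],"yaw":[-0.112,-0.112,-0.112,-0.112,-0.111,-0.111,0,0]}'
python3 -m handwheel '{"gripper":[-1,-1,-1,-1,-1,-1,-1,-1],"slide":[[-20,-30,0],[-20,-30,0],[-20,-30,0],[-20,-30,0],[-20,-30,0],[-20,-30,0],[-20,-30,0],[-16,-24,0]],"yaw":[0,0,0,0,0,0,0,0]}'
python3 -m handwheel '{"gripper":[-1,-1,-1,-1,-1],"slide":[[-13,-19,0],[-8,-9,0],[0,0,0],[0,0,0],[0,0,0]],"yaw":[0,0,0,0,0]}'
python3 goal.py .6104 .0144 .008 9.7
```

```text
time: 4.15
ee_pos: [0.3891, 0.2429, 0.102]
tcp_rot: [-180.0, -0.1, -170.1]
wrist_force: [-0.3, -0.5, -1.3]
opening: 0.0076
grasp_force: 39.2
time: 4.82
ee_pos: [0.5842, 0.0359, 0.1016]
tcp_rot: [-180.0, -0.1, -170.4]
wrist_force: [0.1, 1.1, -0.1]
opening: 0.008
grasp_force: 39.2
time: 5.23
ee_pos: [0.6079, 0.0145, 0.1024]
tcp_rot: [180.0, -0.1, -170.3]
wrist_force: [-0.5, -0.2, -1.1]
opening: 0.0079
grasp_force: 39.2
t 5.23 ee [0.6079 0.0145 0.1024] rot [ 1.7998e+02 -9.0000e-02 -1.7029e+02] q6 -8.3 q1 1.4
turn 0.0 slide [-2.5 -0.6 94.4] grip 0.0079 39.2
```

Run:
```python
from h import *
from workcell import camera
c=camera("wrist"); im=c["img"][:,:,::-1].copy(); P=cal(c)
for z,col in((.018,(0,0,255)),(.004,(255,0,0))):
  a=np.radians(9.7);ex=np.array([np.cos(a),np.sin(a)]);ey=np.array([-ex[1],ex[0]]);C=np.array([.6168,-.0231])
  w=(.055,.08) if z>.01 else (.051,.076)
  q=[P@np.r_[C+ex*w[0]*s+ey*w[1]*t,z,1] for s,t in((1,1),(1,-1),(-1,-1),(-1,1))]
  cv2.polylines(im,[np.array([p[:2]/p[2] for p in q]).astype(np.int32)],True,col,1)
cv2.imwrite("pics/w2.png",im)
```

```text
(no output)
```

View pics/w2.png

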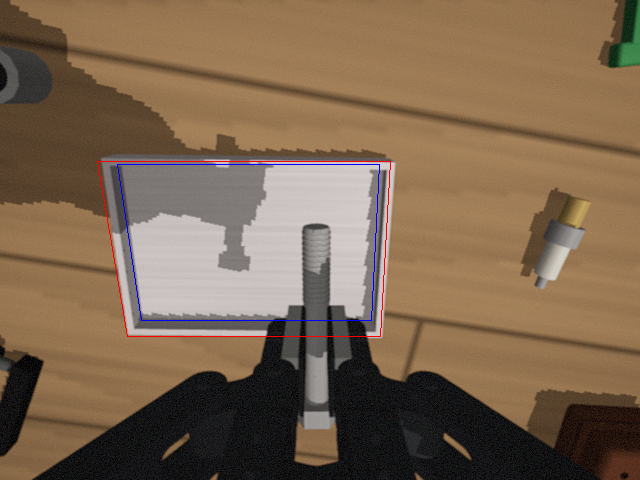

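The tray outline projected from my estimate lies within about 3 px of the real one. The bolt hangs across the tray at (316,325), inside its walls, so I'll lower it.

```bash
python3 -m handwheel '{"gripper":[-1,-1,-1,-1,-1,-1,-1],"slide":[[-1,0,20],[0,0,25],[0,0,22],[0,0,14],[0,0,8],[0,0,5],[0,0,0]],"yaw":[0,0,0,0,0,0,0]}'
python3 -m handwheel '{"gripper":[-1,-0.3,-0.3,-0.3,-0.3,-0.3],"slide":[[0,0,0],[0,0,0],[0,0,0],[0,0,0],[0,0,0],[0,0,0]],"yaw":[0,0,0,0,0,0]}'
python3 -m handwheel '{"gripper":[-0.3,-0.3,-0.3,-0.3,1,1,1],"slide":[[0,0,-10],[0,0,-25],[0,0,-25],[0,0,-25],[0,0,-10],[0,0,0],[0,0,0]],"yaw":[0,0,0,0,0,0,0]}'
python3 goal.py .4283 -.1226 .10 148.2
```

```text
time: 5.87
ee_pos: [0.6092, 0.0147, 0.0089]
tcp_rot: [180.0, -0.0, -170.3]
wrist_force: [0.0, 0.0, -0.7]
opening: 0.0079
grasp_force: 39.2
time: 6.37
ee_pos: [0.6099, 0.0142, 0.0096]
tcp_rot: [-180.0, 0.0, -170.3]
wrist_force: [-0.7, -0.0, -0.2]
opening: 0.0301
grasp_force: 0.0
time: 6.95
ee_pos: [0.6099, 0.0142, 0.1044]
tcp_rot: [-180.0, 0.0, -170.3]
wrist_force: [0.2, -0.3, -1.7]
opening: 0.0652
grasp_force: 0.0
t 6.95 ee [0.6099 0.0142 0.1044] rot [-1.7999e+02  4.0000e-02 -1.7031e+02] q6 -8.4 q1 1.3
turn 0.724 slide [  82.3 -212.     4.4] grip 0.0652 0.0
```

```bash
python3 -m handwheel '{"gripper":[1,1,1,1,1,1,1,1],"slide":[[0,0,0],[0,0,0],[0,0,0],[0,0,0],[0,0,0],[0,0,0],[5,-13,0],[10,-26,0]],"yaw":[0.121,0.121,0.121,0.121,0.12,0.12,0,0]}'
python3 -m handwheel '{"gripper":[1,1,1,1,1,1,1,1],"slide":[[11,-28,1],[11,-28,1],[11,-28,1],[11,-28,1],[11,-28,0],[8,-22,0],[4,-11,0],[0,0,0]],"yaw":[0,0,0,0,0,0,0,0]}'
python3 -m handwheel '{"gripper":[1,1],"slide":[[0,0,0],[0,0,0]],"yaw":[0,0]}'
python3 goal.py .4283 -.1226 .003 148.2
python3 - <<'E'
from h import *
from workcell import camera
c=camera("wrist"); im=c["img"][:,:,::-1].copy(); P=cal(c); cv2.imwrite("pics/w3.png",im)
for X in [(.459,-.1416,.0085),(.3943,-.1015,.005),(.4461,-.0118,.042)]:
    p=P@np.r_[X,1]; print(p[:2]/p[2])
E
```

```text
time: 7.62
ee_pos: [0.5763, -0.0102, 0.1015]
tcp_rot: [-179.9, -0.2, 148.3]
wrist_force: [-0.1, -0.6, 1.1]
opening: 0.0853
grasp_force: 0.0
time: 8.28
ee_pos: [0.4266, -0.1236, 0.0992]
tcp_rot: [-180.0, -0.1, 148.1]
wrist_force: [-0.3, -0.2, 0.5]
opening: 0.0856
grasp_force: 0.0
time: 8.45
ee_pos: [0.4289, -0.1224, 0.0998]
tcp_rot: [180.0, -0.0, 148.2]
wrist_force: [-0.1, 0.2, 0.1]
opening: 0.0858
grasp_force: 0.0
t 8.45 ee [ 0.4289 -0.1224  0.0998] rot [ 1.8000e+02 -3.0000e-02  1.4823e+02] q6 15.8 q1 -15.9
turn 0.0 slide [ 0.4 -0.5 96.8] grip 0.0858 0.0
[314.70820773 301.34561929]
[314.63650674 180.31951813]
[525.21325117 187.82616046]
```

View pics/w3.png

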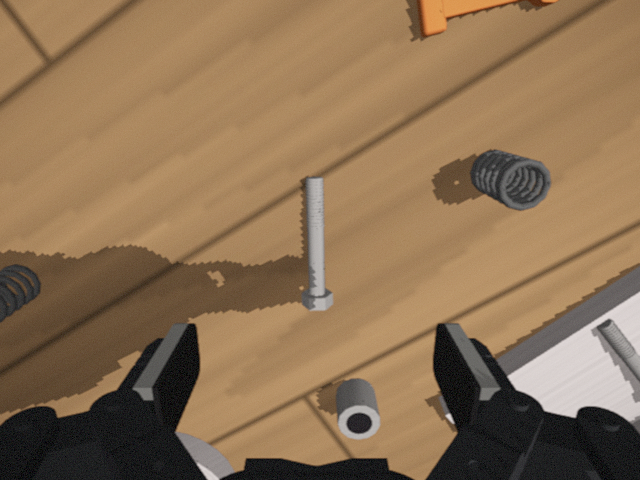

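The bolt head is at (318,300) and the tip at (315,179), both on prediction. The spring's top is at (525,186), also on prediction. Bolt 1 lies in the tray at lower right.

```bash
python3 -m handwheel '{"gripper":[1,1,1,1,1,1,1],"slide":[[0,0,20],[0,0,25],[0,0,22],[0,0,15],[0,0,9],[0,0,5],[0,0,0]],"yaw":[0,0,0,0,0,0,0]}'
python3 -m handwheel '{"gripper":[-1,-1,-1,-1,-1,-1,-1,-1],"slide":[[0,0,0],[0,0,0],[0,0,0],[0,0,0],[0,0,0],[0,0,0],[0,0,0],[0,0,0]],"yaw":[0,0,0,0,0,0,0,0]}'
python3 -m handwheel '{"gripper":[-1,-1,-1,-1,-1,-1,-1],"slide":[[0,0,-10],[0,0,-20],[0,0,-20],[0,0,-20],[0,0,-20],[0,0,-8],[0,0,0]],"yaw":[0,0,0,0,0,0,0]}'
python3 goal.py .6222 -.0606 .10 9.7
```

```text
time: 9.08
ee_pos: [0.4283, -0.1223, 0.0035]
tcp_rot: [-180.0, -0.1, 148.3]
wrist_force: [0.3, 0.0, 0.2]
opening: 0.0853
grasp_force: 0.0
time: 9.75
ee_pos: [0.4285, -0.1229, 0.0046]
tcp_rot: [180.0, 0.0, 148.2]
wrist_force: [-0.5, 0.4, 3.6]
opening: 0.0077
grasp_force: 39.3
time: 10.33
ee_pos: [0.4293, -0.1231, 0.1044]
tcp_rot: [180.0, 0.2, 148.2]
wrist_force: [0.0, 0.0, -2.0]
opening: 0.0078
grasp_force: 39.1
t 10.33 ee [ 0.4293 -0.1231  0.1044] rot [179.95   0.18 148.21] q6 15.8 q1 -16.0
turn -0.724 slide [-200.7   29.1    4.4] grip 0.0078 39.1
```

```bash
python3 -m handwheel '{"gripper":[-1,-1,-1,-1,-1,-1,-1,-1],"slide":[[0,0,0],[0,0,0],[0,0,0],[0,0,0],[0,0,0],[0,0,0],[-10,1,0],[-20,3,0]],"yaw":[-0.121,-0.121,-0.121,-0.121,-0.12,-0.12,0,0]}'
python3 -m handwheel '{"gripper":[-1,-1,-1,-1,-1,-1,-1,-1],"slide":[[-30,4,0],[-30,5,0],[-30,5,0],[-30,5,0],[-25,3,0],[-17,2,0],[-8,1,0],[0,0,0]],"yaw":[0,0,0,0,0,0,0,0]}'
python3 -m handwheel '{"gripper":[-1,-1],"slide":[[0,0,0],[0,0,0]],"yaw":[0,0]}'
python3 goal.py .6222 -.0606 .008 9.7
```

```text
time: 11.0
ee_pos: [0.4565, -0.1139, 0.1014]
tcp_rot: [180.0, -0.1, -170.6]
wrist_force: [-0.1, 0.0, -0.7]
opening: 0.0078
grasp_force: 39.0
time: 11.67
ee_pos: [0.6214, -0.0597, 0.1005]
tcp_rot: [180.0, -0.1, -170.4]
wrist_force: [-0.4, -0.4, -0.0]
opening: 0.0079
grasp_force: 39.0
time: 11.83
ee_pos: [0.6197, -0.0608, 0.102]
tcp_rot: [180.0, -0.1, -170.4]
wrist_force: [0.6, -0.2, -0.8]
opening: 0.0078
grasp_force: 39.0
t 11.83 ee [ 0.6197 -0.0608  0.102 ] rot [ 1.7999e+02 -5.0000e-02 -1.7039e+02] q6 -15.2 q1 -5.6
turn -0.002 slide [-2.5 -0.2 94. ] grip 0.0078 39.0
```

```bash
python3 -m handwheel '{"gripper":[-1,-1,-1,-1,-1,-1,-1],"slide":[[-1,0,20],[0,0,25],[0,0,22],[0,0,14],[0,0,8],[0,0,4],[0,0,0]],"yaw":[0,0,0,0,0,0,0]}'
python3 -m handwheel '{"gripper":[-1,-0.3,-0.3,-0.3,-0.3,-0.3],"slide":[[0,0,0],[0,0,0],[0,0,0],[0,0,0],[0,0,0],[0,0,0]],"yaw":[0,0,0,0,0,0]}'
python3 -m handwheel '{"gripper":[-0.3,-0.3,-0.3,-0.3,1,1,1],"slide":[[0,0,-10],[0,0,-25],[0,0,-25],[0,0,-25],[0,0,-10],[0,0,0],[0,0,0]],"yaw":[0,0,0,0,0,0,0]}'
python3 goal.py .4461 -.0115 .10 9.7
python3 - <<'E'
from h import *
from workcell import camera
c=camera("wrist"); im=c["img"][:,:,::-1].copy(); P=cal(c); cv2.imwrite("pics/w4.png",im)
E
```

```text
time: 12.42
ee_pos: [0.6211, -0.0607, 0.0096]
tcp_rot: [-180.0, -0.0, -170.3]
wrist_force: [0.8, 0.4, 0.1]
opening: 0.0079
grasp_force: 39.2
time: 12.92
ee_pos: [0.6217, -0.0603, 0.0095]
tcp_rot: [-180.0, 0.0, -170.3]
wrist_force: [1.0, 0.1, 0.2]
opening: 0.0297
grasp_force: 0.0
time: 13.5
ee_pos: [0.6218, -0.0604, 0.1044]
tcp_rot: [-180.0, 0.0, -170.3]
wrist_force: [0.7, -0.2, -1.3]
opening: 0.0652
grasp_force: 0.0
t 13.5 ee [ 0.6218 -0.0604  0.1044] rot [-1.7999e+02  4.0000e-02 -1.7030e+02] q6 -15.2 q1 -5.5
turn -0.0 slide [164.9  77.8   4.4] grip 0.0652 0.0
```

View pics/w4.png

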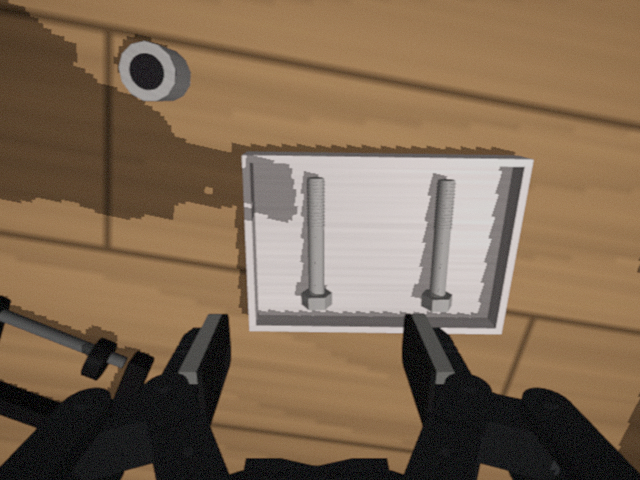

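Both bolts lie flat and apart in the tray, at (317,240) and (441,243). Next is spring B.

```bash
python3 -m handwheel '{"gripper":[1,1,1,1,1,1,1,1],"slide":[[10,5,0],[20,9,0],[28,13,0],[30,14,1],[30,14,1],[26,13,0],[14,7,0],[7,3,0]],"yaw":[0,0,0,0,0,0,0,0]}'
python3 -m handwheel '{"gripper":[1,1,1],"slide":[[0,0,0],[0,0,0],[0,0,0]],"yaw":[0,0,0]}'
python3 goal.py .4461 -.0115 .006 9.7
python3 - <<'E'
from h import *
from workcell import camera
c=camera("wrist"); im=c["img"][:,:,::-1].copy(); P=cal(c)
np.save("pw.npy",P)
for r in (.0115,):
  for z in(0,.042):
    p=[P@np.array([.4461+.013*np.cos(a),-.0115+.013*np.sin(a),z,1]) for a in np.linspace(0,6.28,24)]
    cv2.polylines(im,[np.array([q[:2]/q[2] for q in p]).astype(np.int32)],True,(0,0,255),1)
cv2.imwrite("pics/w5.png",im)
E
```

```text
time: 14.22
ee_pos: [0.4432, -0.0107, 0.1008]
tcp_rot: [180.0, -0.1, -170.3]
wrist_force: [0.4, 0.2, 0.0]
opening: 0.0855
grasp_force: 0.0
time: 14.47
ee_pos: [0.4465, -0.0115, 0.1019]
tcp_rot: [-180.0, -0.0, -170.3]
wrist_force: [-0.5, 0.3, 0.6]
opening: 0.0854
grasp_force: 0.0
t 14.47 ee [ 0.4465 -0.0115  0.1019] rot [-1.8000e+02 -2.0000e-02 -1.7032e+02] q6 -11.2 q1 -1.5
turn -0.0 slide [ 0.4  0.1 95.9] grip 0.0854 0.0
```

View pics/w5.png

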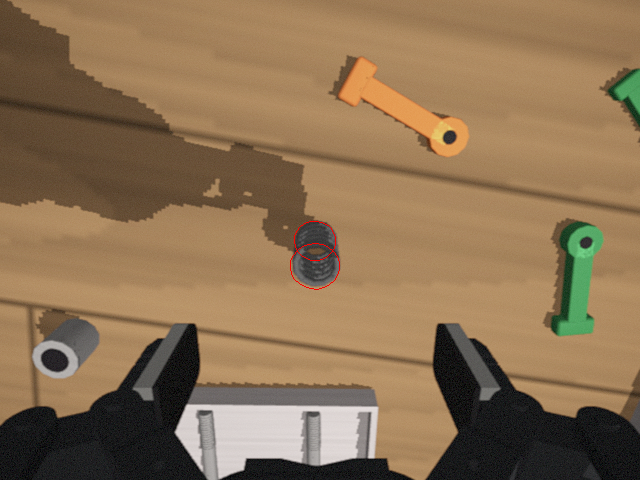

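The projected circles fit the spring, with its top at (316,265), so I'll grip it.

```bash
python3 -m handwheel '{"gripper":[1,1,1,1,1,1,1],"slide":[[0,0,20],[0,0,25],[0,0,22],[0,0,15],[0,0,9],[0,0,5],[0,0,0]],"yaw":[0,0,0,0,0,0,0]}'
python3 -m handwheel '{"gripper":[-1,-1,-1,-1,-1,-1,-1,-1],"slide":[[0,0,0],[0,0,0],[0,0,0],[0,0,0],[0,0,0],[0,0,0],[0,0,0],[0,0,0]],"yaw":[0,0,0,0,0,0,0,0]}'
python3 -m handwheel '{"gripper":[-1,-1,-1,-1,-1,-1,-1],"slide":[[0,0,-10],[0,0,-20],[0,0,-25],[0,0,-25],[0,0,-20],[0,0,-10],[0,0,0]],"yaw":[0,0,0,0,0,0,0]}'
python3 goal.py .56 -.3248 .11 9.7
```

```text
time: 15.1
ee_pos: [0.4457, -0.0114, 0.0055]
tcp_rot: [180.0, -0.1, -170.3]
wrist_force: [-0.5, 0.3, -0.5]
opening: 0.0852
grasp_force: 0.0
time: 15.77
ee_pos: [0.4462, -0.0113, 0.007]
tcp_rot: [-180.0, 0.1, -170.3]
wrist_force: [-0.8, 0.7, 6.4]
opening: 0.0248
grasp_force: 39.2
time: 16.35
ee_pos: [0.4469, -0.0113, 0.1187]
tcp_rot: [-180.0, 0.2, -170.3]
wrist_force: [0.7, -0.9, -1.9]
opening: 0.0249
grasp_force: 39.3
t 16.35 ee [ 0.4469 -0.0113  0.1187] rot [-179.96    0.2  -170.31] q6 -11.1 q1 -1.4
turn -0.0 slide [ -58.7 -328.1    8.7] grip 0.0249 39.3
```

```bash
python3 -m handwheel '{"gripper":[-1,-1,-1,-1,-1,-1,-1,-1],"slide":[[-2,-10,0],[-4,-20,0],[-5,-30,1],[-5,-30,1],[-6,-32,1],[-6,-32,1],[-6,-32,1],[-6,-32,1]],"yaw":[0,0,0,0,0,0,0,0]}'
python3 -m handwheel '{"gripper":[-1,-1,-1,-1,-1,-1,-1,-1],"slide":[[-6,-32,1],[-5,-30,1],[-4,-24,0],[-3,-16,0],[-1,-8,0],[0,0,0],[0,0,0],[0,0,0]],"yaw":[0,0,0,0,0,0,0,0]}'
python3 goal.py .56 -.3248 .012 9.7
python3 - <<'E'
from h import *
from workcell import camera
c=camera("wrist"); im=c["img"][:,:,::-1].copy(); P=cal(c); np.save("pw6.npy",P)
p=[P@np.array([.5383+.056*np.cos(a),-.3285+.056*np.sin(a),.020,1]) for a in np.linspace(0,6.28,60)]
cv2.polylines(im,[np.array([q[:2]/q[2] for q in p]).astype(np.int32)],True,(0,0,255),1)
cv2.imwrite("pics/w6.png",im)
E
```

```text
time: 17.02
ee_pos: [0.5214, -0.2214, 0.1081]
tcp_rot: [179.9, -0.1, -170.3]
wrist_force: [0.7, 0.2, -0.6]
opening: 0.0248
grasp_force: 39.4
time: 17.68
ee_pos: [0.5587, -0.3238, 0.1078]
tcp_rot: [180.0, -0.0, -170.3]
wrist_force: [-0.7, -0.4, -0.3]
opening: 0.0248
grasp_force: 39.4
t 17.68 ee [ 0.5587 -0.3238  0.1078] rot [ 1.7995e+02 -4.0000e-02 -1.7027e+02] q6 -39.8 q1 -30.1
turn 0.0 slide [-1.1 -1.2 95.8] grip 0.0248 39.4
```

View pics/w6.png

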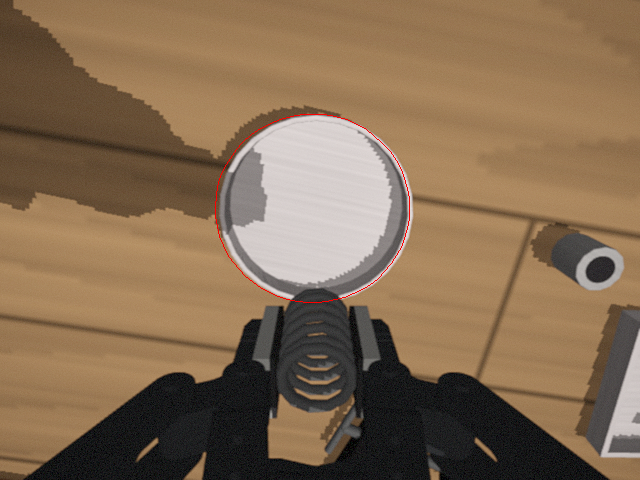

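The tin rim matches my projected circle, centred at about (314,208). The tommy bar shows at (345,430), well beyond the tin and low, so I'll lower the spring.

```bash
python3 -m handwheel '{"gripper":[-1,-1,-1,-1,-1,-1,-1],"slide":[[-1,-1,20],[0,0,25],[0,0,22],[0,0,15],[0,0,9],[0,0,5],[0,0,0]],"yaw":[0,0,0,0,0,0,0]}'
python3 goal.py .56 -.3248 .012 9.7
python3 -m handwheel '{"gripper":[-0.4,-0.1,-0.1,-0.1,-0.1,-0.1],"slide":[[0,0,0],[0,0,0],[0,0,0],[0,0,0],[0,0,0],[0,0,0]],"yaw":[0,0,0,0,0,0]}'
python3 -m handwheel '{"gripper":[-0.1,-0.1,-0.1,-0.1,1,1,1],"slide":[[0,0,-10],[0,0,-25],[0,0,-25],[0,0,-25],[0,0,-10],[0,0,0],[0,0,0]],"yaw":[0,0,0,0,0,0,0]}'
python3 goal.py .3545 -.2962 .11 9.7
```

```text
time: 18.32
ee_pos: [0.5603, -0.3249, 0.0122]
tcp_rot: [180.0, -0.0, -170.3]
wrist_force: [-0.2, 0.6, 0.0]
opening: 0.025
grasp_force: 39.4
t 18.32 ee [ 0.5603 -0.3249  0.0122] rot [ 1.7999e+02 -1.0000e-02 -1.7027e+02] q6 -39.8 q1 -30.1
turn 0.001 slide [0.2 0.1 0.2] grip 0.025 39.4
time: 18.82
ee_pos: [0.5605, -0.3256, 0.0126]
tcp_rot: [-180.0, 0.0, -170.3]
wrist_force: [0.1, 0.2, -1.0]
opening: 0.0386
grasp_force: 0.0
time: 19.4
ee_pos: [0.5605, -0.3256, 0.1074]
tcp_rot: [-180.0, 0.0, -170.3]
wrist_force: [0.5, 0.2, -0.2]
opening: 0.0734
grasp_force: 0.0
t 19.4 ee [ 0.5605 -0.3256  0.1074] rot [-1.7997e+02  3.0000e-02 -1.7031e+02] q6 -39.8 q1 -30.2
turn -0.0 slide [198.1  63.7  -2.6] grip 0.0734 0.0
```

```bash
python3 -m handwheel '{"gripper":[1,1,1,1,1,1,1,1],"slide":[[10,3,0],[20,7,0],[30,9,-1],[32,10,-1],[32,10,-1],[30,10,0],[24,8,0],[14,5,0]],"yaw":[0,0,0,0,0,0,0,0]}'
python3 -m handwheel '{"gripper":[1,1,1,1],"slide":[[6,2,0],[0,0,0],[0,0,0],[0,0,0]],"yaw":[0,0,0,0]}'
python3 goal.py .3545 -.2962 .006 9.7
python3 - <<'E'
from h import *
from workcell import camera
c=camera("wrist"); im=c["img"][:,:,::-1].copy(); P=cal(c); np.save("pw.npy",P)
for z in(0,.042):
    p=[P@np.array([.3545+.013*np.cos(a),-.2962+.013*np.sin(a),z,1]) for a in np.linspace(0,6.28,24)]
    cv2.polylines(im,[np.array([q[:2]/q[2] for q in p]).astype(np.int32)],True,(0,0,255),1)
cv2.imwrite("pics/w7.png",im)
E
```

```text
time: 20.07
ee_pos: [0.3577, -0.2956, 0.1084]
tcp_rot: [179.9, -0.1, -170.3]
wrist_force: [0.5, -0.2, 0.0]
opening: 0.0853
grasp_force: 0.0
time: 20.4
ee_pos: [0.3551, -0.2958, 0.1097]
tcp_rot: [180.0, -0.0, -170.3]
wrist_force: [0.2, 0.1, 0.5]
opening: 0.0854
grasp_force: 0.0
t 20.4 ee [ 0.3551 -0.2958  0.1097] rot [ 1.7997e+02 -2.0000e-02 -1.7028e+02] q6 -49.5 q1 -39.8
turn 0.0 slide [  0.6  -0.3 103.7] grip 0.0854 0.0
```

View pics/w7.png

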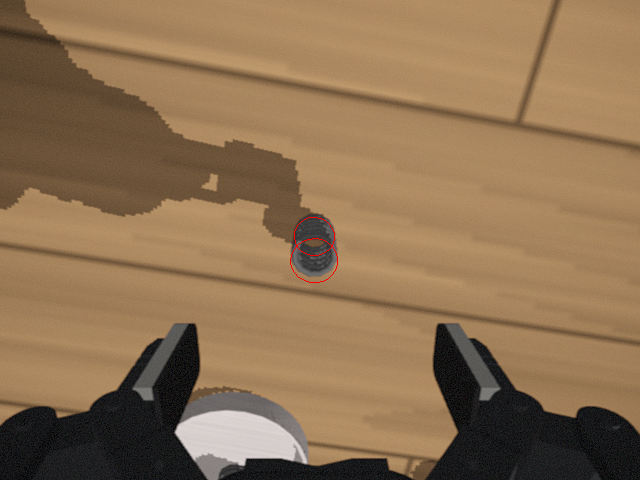

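The spring sits about 4 px above the projected circles, so I'll shift +2.5 mm in tool x and grip it.

```bash
python3 -m handwheel '{"gripper":[1,1,1,1,1,1,1],"slide":[[3,0,22],[0,0,27],[0,0,25],[0,0,16],[0,0,9],[0,0,5],[0,0,0]],"yaw":[0,0,0,0,0,0,0]}'
python3 -m handwheel '{"gripper":[-1,-1,-1,-1,-1,-1,-1,-1],"slide":[[0,0,0],[0,0,0],[0,0,0],[0,0,0],[0,0,0],[0,0,0],[0,0,0],[0,0,0]],"yaw":[0,0,0,0,0,0,0,0]}'
python3 -m handwheel '{"gripper":[-1,-1,-1,-1,-1,-1,-1],"slide":[[0,0,-10],[0,0,-20],[0,0,-25],[0,0,-25],[0,0,-20],[0,0,-10],[0,0,0]],"yaw":[0,0,0,0,0,0,0]}'
python3 goal.py .5166 -.3322 .11 9.7
```

```text
time: 21.03
ee_pos: [0.3516, -0.296, 0.0056]
tcp_rot: [179.9, -0.0, -170.3]
wrist_force: [-0.5, -0.4, -0.2]
opening: 0.0854
grasp_force: 0.0
time: 21.7
ee_pos: [0.3517, -0.2965, 0.0069]
tcp_rot: [-180.0, 0.0, -170.3]
wrist_force: [-1.0, 0.7, 5.7]
opening: 0.0249
grasp_force: 39.1
time: 22.28
ee_pos: [0.3523, -0.2969, 0.1187]
tcp_rot: [-179.8, 0.1, -170.3]
wrist_force: [0.2, 0.2, -1.1]
opening: 0.025
grasp_force: 39.3
t 22.28 ee [ 0.3523 -0.2969  0.1187] rot [-1.7984e+02  1.3000e-01 -1.7030e+02] q6 -49.8 q1 -40.1
turn -0.0 slide [-156.   -62.5    8.7] grip 0.025 39.3
```

```bash
python3 -m handwheel '{"gripper":[-1,-1,-1,-1,-1,-1,-1,-1],"slide":[[-10,-4,0],[-20,-8,0],[-28,-11,2],[-30,-12,2],[-28,-11,2],[-22,-9,2],[-12,-5,0],[-6,-3,0]],"yaw":[0,0,0,0,0,0,0,0]}'
python3 -m handwheel '{"gripper":[-1,-1,-1],"slide":[[0,0,0],[0,0,0],[0,0,0]],"yaw":[0,0,0]}'
python3 goal.py .5166 -.3322 .012 9.7
```

```text
time: 22.95
ee_pos: [0.5172, -0.3315, 0.1051]
tcp_rot: [179.9, -0.1, -170.3]
wrist_force: [0.2, 0.6, -0.9]
opening: 0.0247
grasp_force: 39.4
time: 23.2
ee_pos: [0.515, -0.3318, 0.1079]
tcp_rot: [180.0, -0.0, -170.3]
wrist_force: [-1.0, 0.1, -0.1]
opening: 0.025
grasp_force: 39.4
t 23.2 ee [ 0.515  -0.3318  0.1079] rot [ 1.7997e+02 -4.0000e-02 -1.7032e+02] q6 -42.5 q1 -32.8
turn -0.0 slide [-1.5 -0.6 95.9] grip 0.025 39.4
```

Run:
```python
from h import *
from workcell import camera
c=camera("scene"); g=c["img"].max(2); P=cal(c)
def cyl(x,y):
    m=np.zeros(g.shape,np.uint8); pts=[P@np.array([x+.013*np.cos(a),y+.013*np.sin(a),z,1]) for z in(.004,.046) for a in np.linspace(0,6.28,24)]
    pts=np.array([q[:2]/q[2] for q in pts]).astype(np.int32); cv2.fillConvexPoly(m,cv2.convexHull(pts),1); return m
m=cyl(.560,-.325); d=(g<110)
q=P@np.r_[.5383,-.3285,.03,1]; u,v=(q[:2]/q[2]).astype(int)
print("dark in mask",d[m>0].mean(), m.sum()); 
for r in range(v-24,v+22): print("".join("B" if m[r,k] and d[r,k] else "m" if m[r,k] else "#" if d[r,k] else "." for k in range(u-32,u+32)))
```

```text
dark in mask 0.2397003745318352 267
................................................................
................................................................
................................................................
................................................................
................................................................
................................................................
................................................................
................................................................
................................................................
................................................................
................................................................
................................................................
................................................................
................................................................
................................................................
................................................................
........................
[... 1225 characters left out ...]
.........mBmmBmmmmmmmmm...........................
.......................mmBBBmmBmmBmBm...........................
........................mmmBmmmmmmmmm...........................
........................mBBmmmmmmmBmB...........................
.........................mBmBBmmmBmmm...........................
.........................mBBmmmmmmmmm...........................
.........................mmBBmBmmmmm............................
..........................mmmmmmmmm.............................
............................mmmmm...............................
................................................................
................................................................
```

Every dark pixel lies inside the predicted upright cylinder, so spring 1 is standing. Now I'll place spring 2.

```bash
python3 -m handwheel '{"gripper":[-1,-1,-1,-1,-1,-1,-1],"slide":[[0,0,20],[0,0,25],[0,0,22],[0,0,15],[0,0,9],[0,0,4],[0,0,0]],"yaw":[0,0,0,0,0,0,0]}'
python3 goal.py .5166 -.3322 .012 9.7
python3 -m handwheel '{"gripper":[-0.4,-0.1,-0.1,-0.1,-0.1,-0.1],"slide":[[0,0,0],[0,0,0],[0,0,0],[0,0,0],[0,0,0],[0,0,0]],"yaw":[0,0,0,0,0,0]}'
python3 -m handwheel '{"gripper":[-0.1,-0.1,-0.1,-0.1,1,1,1],"slide":[[0,0,-10],[0,0,-25],[0,0,-25],[0,0,-25],[0,0,-10],[0,0,0],[0,0,0]],"yaw":[0,0,0,0,0,0,0]}'
python3 goal.py .4427 .1549 .10 15.5
```

```text
time: 23.83
ee_pos: [0.5153, -0.332, 0.0132]
tcp_rot: [180.0, -0.0, -170.3]
wrist_force: [-0.2, -0.7, -0.8]
opening: 0.0249
grasp_force: 39.4
t 23.83 ee [ 0.5153 -0.332   0.0132] rot [ 1.7999e+02 -2.0000e-02 -1.7032e+02] q6 -42.5 q1 -32.8
turn -0.0 slide [-1.2 -0.4  1.2] grip 0.0249 39.4
time: 24.33
ee_pos: [0.516, -0.3322, 0.0136]
tcp_rot: [-180.0, 0.0, -170.3]
wrist_force: [-0.1, -0.2, -0.0]
opening: 0.0383
grasp_force: 0.0
time: 24.92
ee_pos: [0.516, -0.3322, 0.1084]
tcp_rot: [-180.0, 0.0, -170.3]
wrist_force: [1.2, -0.1, -0.4]
opening: 0.0734
grasp_force: 0.0
t 24.92 ee [ 0.516  -0.3322  0.1084] rot [-1.7997e+02  3.0000e-02 -1.7031e+02] q6 -42.5 q1 -32.8
turn -0.101 slide [-59.5 488.9   8.4] grip 0.0734 0.0
```

```bash
python3 -m handwheel '{"gripper":[1,1,1,1,1,1,1,1],"slide":[[0,0,0],[-1,10,0],[-2,20,0],[-4,30,1],[-4,34,1],[-4,34,1],[-4,34,1],[-4,34,1]],"yaw":[-0.101,0,0,0,0,0,0,0]}'
python3 -m handwheel '{"gripper":[1,1,1,1,1,1,1,1],"slide":[[-4,34,1],[-4,34,1],[-4,34,1],[-4,34,0],[-4,34,0],[-4,34,0],[-4,34,0],[-4,30,0]],"yaw":[0,0,0,0,0,0,0,0]}'
python3 -m handwheel '{"gripper":[1,1,1,1,1,1],"slide":[[-4,20,0],[-2,10,0],[-1,5,0],[0,0,0],[0,0,0],[0,0,0]],"yaw":[0,0,0,0,0,0]}'
python3 goal.py .4427 .1549 .10 15.5
```

```text
time: 25.58
ee_pos: [0.4841, -0.1349, 0.1017]
tcp_rot: [179.9, -0.1, -164.7]
wrist_force: [-0.6, 0.5, 0.6]
opening: 0.0855
grasp_force: 0.0
time: 26.25
ee_pos: [0.4431, 0.1317, 0.099]
tcp_rot: [180.0, -0.1, -164.7]
wrist_force: [1.0, -0.9, -0.3]
opening: 0.0855
grasp_force: 0.0
time: 26.75
ee_pos: [0.4424, 0.1644, 0.1]
tcp_rot: [-180.0, -0.0, -164.6]
wrist_force: [0.8, -0.7, -0.4]
opening: 0.0853
grasp_force: 0.0
t 26.75 ee [0.4424 0.1644 0.1   ] rot [-1.7999e+02 -3.0000e-02 -1.6461e+02] q6 5.0 q1 20.4
turn -0.002 slide [ 2.2 -9.2  0. ] grip 0.0853 0.0
```

Next I'll measure the lever by colour in the wrist view and combine it with the scene view.

```bash
cat > lev.py <<'E'
from h import *
from workcell import camera
z=float(__import__("sys").argv[1]); n=__import__("sys").argv[2]
c=camera(n); P=cal(c); hsv=cv2.cvtColor(c["img"],cv2.COLOR_RGB2HSV)
m=cv2.inRange(hsv,(45,100,40),(80,255,255)); k,l,st,_=cv2.connectedComponentsWithStats(m)
for i in range(1,k):
    if st[i,4]<100: continue
    v,u=np.nonzero(l==i); X=np.array([onz(P,(a,b),z) for a,b in zip(u,v)])
    (cx,cy),(w,h),_=cv2.minAreaRect((X*1000).astype(np.float32))
    d=np.linalg.svd(X-X.mean(0),full_matrices=False)[2][0]
    print(n,"rect centre",round(cx,1),round(cy,1),"size",round(w,1),round(h,1),"axis",round(np.degrees(np.arctan2(d[1],d[0]))%180,1),"mean",X.mean(0).round(4))
E
python3 lev.py .008 wrist; python3 lev.py .008 scene; python3 lev.py .008 side
```

```text
wrist rect centre 341.4 158.3 size 52.8 16.6 axis 52.1 mean [0.3399 0.1564]
wrist rect centre 441.4 156.0 size 76.2 23.3 axis 16.0 mean [0.4421 0.1557]
scene rect centre 343.3 158.3 size 53.6 17.1 axis 51.4 mean [0.3429 0.1569]
scene rect centre 443.1 154.6 size 79.4 21.7 axis 15.6 mean [0.4473 0.1564]
side rect centre 1172.4 134.5 size 1036.9 883.7 axis 64.4 mean [1.1975 0.1713]
side rect centre 443.0 152.1 size 76.6 27.0 axis 17.5 mean [0.4433 0.153 ]
side rect centre 341.1 154.7 size 54.8 16.1 axis 53.3 mean [0.3408 0.1535]
```

```bash
python3 -m handwheel '{"gripper":[1,1,1,1,1,1,1,1],"slide":[[2.5,-8,0],[0,0,20],[0,0,25],[0,0,22],[0,0,15],[0,0,9],[0,0,5],[0,0,0]],"yaw":[0,0,0,0,0,0,0,0]}'
python3 -m handwheel '{"gripper":[-1,-1,-1,-1,-1,-1,-1,-1],"slide":[[0,0,0],[0,0,0],[0,0,0],[0,0,0],[0,0,0],[0,0,0],[0,0,0],[0,0,0]],"yaw":[0,0,0,0,0,0,0,0]}'
python3 -m handwheel '{"gripper":[-1,-1,-1,-1,-1,-1,-1],"slide":[[0,0,-10],[0,0,-20],[0,0,-20],[0,0,-20],[0,0,-20],[0,0,-8],[0,0,0]],"yaw":[0,0,0,0,0,0,0]}'
python3 goal.py .5314 .2928 .10 2.5
```

```text
time: 27.57
ee_pos: [0.4418, 0.1565, 0.0037]
tcp_rot: [-180.0, -0.1, -164.5]
wrist_force: [-0.0, 0.3, -0.2]
opening: 0.0855
grasp_force: 0.0
time: 28.23
ee_pos: [0.4423, 0.1572, 0.0047]
tcp_rot: [180.0, 0.0, -164.5]
wrist_force: [-0.7, -1.0, 4.7]
opening: 0.0104
grasp_force: 40.0
time: 28.82
ee_pos: [0.4431, 0.1574, 0.1044]
tcp_rot: [180.0, 0.2, -164.5]
wrist_force: [-0.2, -0.6, -0.3]
opening: 0.0101
grasp_force: 39.5
t 28.82 ee [0.4431 0.1574 0.1044] rot [ 179.99    0.19 -164.52] q6 4.1 q1 19.6
turn 0.227 slide [-94.1 131.5   4.4] grip 0.0101 39.5
```

```bash
python3 -m handwheel '{"gripper":[-1,-1,-1,-1,-1,-1,-1,-1],"slide":[[0,0,0],[0,0,0],[-6,8,0],[-12,18,0],[-18,25,1],[-20,27,1],[-18,24,0],[-12,17,0]],"yaw":[0.114,0.113,0,0,0,0,0,0]}'
python3 -m handwheel '{"gripper":[-1,-1,-1,-1,-1],"slide":[[-6,8,0],[-3,4,0],[0,0,0],[0,0,0],[0,0,0]],"yaw":[0,0,0,0,0]}'
python3 goal.py .5314 .2928 .009 2.5
python3 - <<'E'
from h import *
from workcell import camera
c=camera("wrist"); im=c["img"][:,:,::-1].copy(); P=cal(c)
a=np.radians(2.5);ex=np.array([np.cos(a),np.sin(a)]);ey=np.array([-ex[1],ex[0]]);C=np.array([.5314,.2928])
q=[P@np.r_[C+ex*.055*s+ey*.055*t,.018,1] for s,t in((1,1),(1,-1),(-1,-1),(-1,1))]
cv2.polylines(im,[np.array([p[:2]/p[2] for p in q]).astype(np.int32)],True,(0,0,255),1)
cv2.imwrite("pics/w8.png",im)
E
```

```text
time: 29.48
ee_pos: [0.5238, 0.2821, 0.0985]
tcp_rot: [-180.0, -0.1, -177.2]
wrist_force: [0.5, 0.6, 0.1]
opening: 0.0107
grasp_force: 39.5
time: 29.9
ee_pos: [0.5309, 0.2912, 0.1003]
tcp_rot: [-180.0, -0.0, -177.5]
wrist_force: [-0.5, 0.6, -0.1]
opening: 0.0106
grasp_force: 39.5
t 29.9 ee [0.5309 0.2912 0.1003] rot [-1.7999e+02 -2.0000e-02 -1.7752e+02] q6 26.3 q1 28.7
turn -0.0 slide [-0.6  1.6 91.3] grip 0.0106 39.5
```

View pics/w8.png

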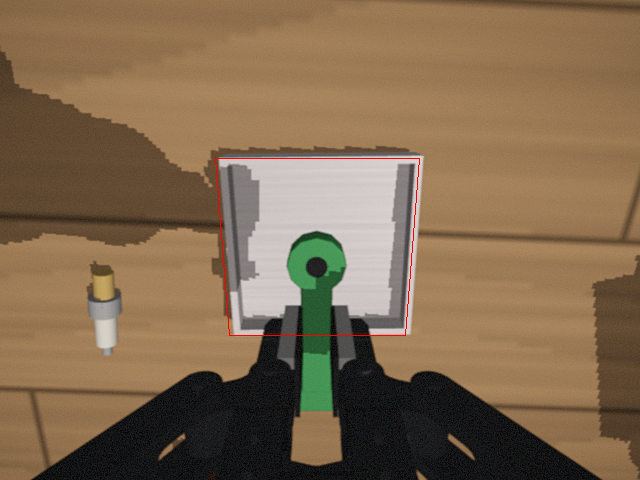

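The lever hangs centred at (316,330) and lined up with the tray, whose outline lies within about 4 px of my projection. I'll lower and release it.

```bash
python3 -m handwheel '{"gripper":[-1,-1,-1,-1,-1,-1,-1],"slide":[[0,2,20],[0,0,25],[0,0,20],[0,0,13],[0,0,8],[0,0,5],[0,0,0]],"yaw":[0,0,0,0,0,0,0]}'
python3 -m handwheel '{"gripper":[-1,-0.3,-0.3,-0.3,-0.3,-0.3],"slide":[[0,0,0],[0,0,0],[0,0,0],[0,0,0],[0,0,0],[0,0,0]],"yaw":[0,0,0,0,0,0]}'
python3 -m handwheel '{"gripper":[-0.3,-0.3,-0.3,-0.3,-0.3,-0.3,-0.3,-0.3],"slide":[[0,0,-10],[0,0,-25],[0,0,-30],[0,0,-30],[20,0,-25],[20,0,-20],[10,0,-10],[0,0,0]],"yaw":[0,0,0,0,0,0,0,0]}'
python3 lev.py .012 scene; python3 lev.py .012 side
python3 - <<'E'
from h import *
from workcell import camera
a=camera("side")["img"][110:460,140:540,::-1]; b=camera("scene")["img"][120:400,120:520,::-1]
im=np.vstack([np.pad(b,((0,0),(0,0),(0,0))),a]); im=np.hstack([cv2.resize(b,(400,280)),cv2.resize(a,(400,350))[:280]]) if 0 else np.hstack([np.vstack([b,np.zeros((70,400,3),np.uint8)]),a])
cv2.imwrite("pics/fin.png",im)
E
```

```text
time: 30.53
ee_pos: [0.5314, 0.2938, 0.0096]
tcp_rot: [180.0, 0.0, -177.5]
wrist_force: [0.9, -0.0, 1.1]
opening: 0.0102
grasp_force: 39.5
time: 31.03
ee_pos: [0.5313, 0.2941, 0.0095]
tcp_rot: [180.0, 0.0, -177.5]
wrist_force: [-0.4, 0.2, -0.6]
opening: 0.0298
grasp_force: 0.0
time: 31.7
ee_pos: [0.4809, 0.2924, 0.1629]
tcp_rot: [179.9, 0.2, -177.5]
wrist_force: [0.2, -0.6, -0.1]
opening: 0.0299
grasp_force: 0.0
scene rect centre 531.1 293.8 size 73.7 20.9 axis 2.3 mean [0.5342 0.2942]
side rect centre 1114.9 322.8 size 1100.8 820.3 axis 64.5 mean [1.1923 0.1674]
side rect centre 531.8 291.3 size 72.4 25.8 axis 2.9 mean [0.5311 0.2915]
side rect centre 340.9 151.1 size 54.5 16.0 axis 53.3 mean [0.3406 0.1499]
```

View pics/fin.png

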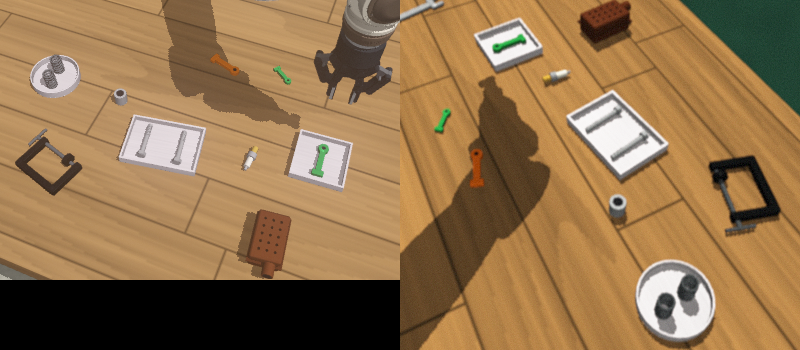

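Everything is in place: both bolts lie flat and apart at (145,140) and (180,148), both springs stand in the tin at (56,64) and (50,79), and the lever lies flat in the square tray at (321,159). The muffler and compressor haven't moved.

```bash
python3 -m handwheel '{"gripper":[-0.3,-0.3,-0.3,-0.3],"slide":[[0,0,0],[0,0,0],[0,0,0],[0,0,0]],"yaw":[0,0,0,0]}' && python3 -c "from workcell import ticket; print(ticket.job_done())"
```

```text
time: 32.23
ee_pos: [0.4814, 0.2917, 0.1587]
tcp_rot: [-180.0, -0.0, -177.5]
wrist_force: [0.4, 0.0, 0.4]
opening: 0.03
grasp_force: 0.0
the job is handed in; nothing more can be done
None
```

The job is done and handed in at 32 s: both bolts lie flat and apart in the oblong tray, both springs stand in the round tin, the larger green lever lies flat in the square tray, and the muffler and valve spring compressor were not touched.

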